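# Wedge the rocking drawer cabinet steady

## Robot

A 6-joint arm with a two-finger parallel gripper is mounted at the origin on the work surface. World frame = base frame: x ahead of the robot, y to its left, z up, the work surface at z = 0. Lengths are in m, angles in rad, forces in N, time in s.
With the tool pointing down it reaches from about 0.25 to 0.725 m from the base axis. Payload 4 kg.
Tool frame: the origin (TCP) lies midway between the tips of the shut fingers; the grasp point (between the pads) lies 19 mm behind it; y points along the fingers, x is the direction in which the jaws open and shut, and the axes are right-handed (so a half turn about y gives the same grasp; the last joint's range is limited). The gripper opens to 85 mm and grips with 20 to 120 N. Pads are 22 mm wide; open, the fingers measure 114 mm over their backs; the gripper's body (76 mm by 85 mm) begins 54 mm behind the grasp point. The pads swing forward as they close: fully open they stand 13 mm farther back than shut.
Start: joints at [1.346, 0.241, 0.005, 1.335, 0, 1.571], TCP at [0.111, 0.487, 0.231] pointing down, gripper open.
Joint ranges: [-2.72, 2.72], [-1.05, 1.87], [-1.09, 1.28], [-1.99, 2.15], [-1.42, 1.44], [-3.14, 3.14]. Speed limits (rad/s): [2.79, 2.79, 3.14, 3.14, 3.14, 3.14].

## Interface

Orientations are given as a unit quaternion [x, y, z, w].
In Python, from workcell import bot gives the robot as it stands. The module is installed in compiled form; this text tells all that it offers.
- The arm moves only by the shell command python3 -m inch 'ROWS'. ROWS is text: rows parted by semicolons, each of 7 numbers parted by spaces: the turn, a rotation vector about the tool's x, y, z in degrees, then the shift along the tool's x, y, z in mm, then the closure, from 0 (fully open) to 1 (shut). In form: ax ay az dx dy dz fingers; .... A call has 1 to 12 rows; each row shifts and turns the commanded pose from where the row before left it, along the tool's axes as they then stand; what a row does not reach is not made up. A row lasts 1/8 s, in which the tool goes at most 62.5 mm and 10.7 degrees, less where a joint would pass 70% of its speed; a pose out of reach is approached as far as the arm can. A call with a gripper value outside its range is refused whole. The fingers move at their own pace and stop on an object; the grip force is fixed at half the most. Time passes only in rows, so rows that do not move let the fingers close. It gives the time, the measured TCP pose, the force and the opening at its end, in the units of the state.
- bot.get_obs(): the state, without advancing time (a new reading comes with each control period).
- bot.camera(name): name is "scene" or "top" or "wrist"; returns a dict with "color" (480x640x3 uint8, blue, green, red), "fx", "fy", "cx", "cy" (pixels), "extrinsics" (4x4, takes a point from world to camera coordinates). Camera axes: x right, y up, looking along -z (the intrinsics and any distortion apply to the point x, -y, -z); pixel columns grow to the right and rows downward; lengths in m; the calibration is good to about 2 mm. A picture is of the moment at which its call begins. There is no depth.
- bot.job_done(): hands the job in, once; it reports no verdict.
Trained networks look in the newest picture that a camera, given by its name, has taken for a name from the list of things; names that differ only in an ending like _2 or _b are one class to them, and where a whole thing is asked for, a point or a joint stands for the part that bears it (a point fixed in the world has none). Each returns a list of dicts, best first, with "conf" (0 to 1); they miss things now and then, are a little off and sometimes report something else, mostly with a low value. They report only what shows in the picture. A call takes as long as a camera call. They do not tell look-alikes from the thing itself.
- bot.look_for(name, camera): "extent" ([left, top, right, bottom] in pixels, round what is visible of it).
- bot.cut_out(name, camera): "region" (480x640 bool, what is visible of it) and "extent" ([left, top, right, bottom] in pixels, round what is visible of it).
- bot.spot_point(name, camera): "point" ([column, row] in pixels: a listed point, or the origin of a listed thing).
The state is a dict: "clock": time; "joint_pos": joint angles; "joint_vel": joint speeds; "tau": joint torques, N m; "eef_pos": TCP position; "tool_rot": TCP orientation; "ft_force": force on the tool from outside, world axes, zero at the start; "ft_torque": the same for the moment, N m; "grip_width": finger opening in m.
Only numpy, scipy, OpenCV 4.12 (cv2) and the standard library are available. Lean on these libraries where they do the work, as an engineer would, in place of code of your own. Each camera call takes 0.05 s, during which the arm holds its last target.

## Task

The small steel drawer cabinet on the bench rocks, because one of its levelling feet has seized too short and hangs clear of the bench. Without gripping it, push the hardwood wedge with your fingertips, thin end first, under that foot until it is snug and the cabinet no longer rocks, then press down firmly (about 10 N, the weight of a kilogram) on the cabinet's top above that foot to feel that the corner no longer dips, and take your hand away with the wedge left in place. Pick nothing up, do not shift the cabinet, and leave the other things on the bench alone.

Things in the scene. Friction and masses are not known exactly. Their poses are not given: they have to be found in the camera images.
- cabinet: Loose steel drawer cabinet, 3.2 to 4.6 kg: carcass 200 mm (own x) by 280 mm (own y), from 32 to 182 mm above the bench, flat top, six drawer fronts on its +x face. Origin at bench level below its centre, z up. Four round levelling feet, 26 mm across, at x = +/-78, y = +/-118 mm; three reach the bench and it rests level on these, the one at (+78, +118) is too short.
- short_foot (a point): Middle of the underside of the short foot (cabinet's +x +y corner, 22 mm in from both sides), 4.5 to 8 mm above the bench: the amount is not known beforehand. The foot is rigid with the cabinet; axes as the cabinet's. Pressed with 4 to 6 N above this foot the unwedged cabinet tips until the foot meets the bench; let go, it falls back.
- corner_top (a point): Where to press: the point of the cabinet's flat top straight above the short foot, 182 mm above the bench, 22 mm in from both edges.
- wedge: Loose hardwood wedge, 50 g, 150 mm long (own x), 45 mm wide (own y), flat below, its top sloping evenly from 18 mm at the blunt end (own -x) to 2 mm at the thin end (own +x). Origin: centre of its underside, z up. Lies flat beside the cabinet's +y side, thin end roughly towards the short foot, up to 20 mm off line and 0.25 rad askew, 40 mm of free bench on each side and behind.
- wedge_tip (a point): The wedge's thin end: middle of its edge, 75 mm from the wedge's origin, on the bench, 25 to 75 mm short of the foot's centre at the start. The wedge slides with under 0.5 N; once it meets the foot the resistance rises steeply. A push of 6 to 12 N seats it snugly and friction then keeps it there; 18 N or more would shift the cabinet.
- packing: bystander: flat piece of wood of even thickness, 130 x 42 x 10 mm, lying near the wedge on the robot's side of it; origin at the centre of its underside, x along it
- snips: bystander: steel tin snips lying flat, 230 mm long, 12 mm high; origin near their middle, x towards the blades
- mallet: bystander: wooden mallet lying down, head 60 mm across and 115 mm long, handle 220 mm long towards its own -x; origin on the bench under the head
- dresser: bystander: wooden lead-dresser (a bat with a round handle towards its own -x), 325 mm long, 50 mm wide, 40 mm high; origin on its underside
- pot: bystander: open galvanised pot, 96 mm across, 105 mm high; origin at the centre of its base
- oil_can: bystander: brass oil can, 84 mm across, spout rising to 165 mm towards its own +x; origin at the centre of its base
- rivet_tin: bystander: plain steel tin, 68 mm across, 70 mm high; origin at the centre of its base
Things that resemble listed ones, but are neither listed nor needed, are in the scene too. Leave any green look-alike of the wedge alone.

How it is judged:
On the way, in this order (a step that is already met when the one before it is completed fails the run):
1. the thin end of the wedge has been pushed in under the middle of the short foot (x of short_foot in the frame of wedge between -0.06 and 0.071 m and y of short_foot in the frame of wedge between -0.022 and 0.022 m), for 0.1 s.
2. a finger presses on the cabinet within 60 mm of the place above the short foot, with over 7 N, and the cabinet stays level (it does not rock) (all of step 1 and contact force between the fingers and cabinet above 7 N and horizontal distance between the grasp point and corner_top below 0.06 m and height (world z) of the grasp point above 0.17 m and contact force between wedge and cabinet above 2 N and angle between cabinet's own z axis and vertical below 0.012 rad), for 0.2 s.
At the end, for the whole second after the job is handed in: The wedge lies flat, its thin end at least 4 mm past the short foot's centre, the foot within 22 mm of its middle line, with over 1 N between them; the cabinet is within 0.012 rad of level and 25 mm of where it stood; both at rest (all of step 1 and angle between cabinet's own z axis and vertical below 0.012 rad and contact force between wedge and cabinet above 1 N and angle between wedge's own z axis and vertical below 0.04 rad and linear speed of each of cabinet, wedge below 0.01 m/s and distance of cabinet from where it was at the start of the episode below 0.025 m); the robot touches nothing.
It fails at once if the wedge is picked up or tipped over (height (world z) of wedge above 0.015 m or angle between wedge's own z axis and vertical above 0.35 rad).
It fails at once if the wedge is pinched or pushed with more than 35 N (contact force between the fingers and wedge above 35 N).
It fails at once if the cabinet is lifted, tipped over or shoved more than 40 mm (height (world z) of cabinet above 0.012 m or angle between cabinet's own z axis and vertical above 0.15 rad or distance of cabinet from where it was at the start of the episode above 0.04 m).
It fails at once if another thing on the bench is disturbed by more than 25 mm or picked up (distance of any of packing, snips, mallet, dresser, pot, oil_can, rivet_tin from where it was at the start of the episode above 0.025 m).
It also fails if it takes over 70 s, if anything falls off the work surface, if the arm or the gripper's body presses on something with over 40 N, if the wrist force passes 120 N, or if a joint passes its speed limit or range.

## Working session

There is one attempt and no reset: what is moved stays moved. The work goes in short steps, Python scripts to look and compute and a shell command to move; the robot and the scene stay as the last step left them, time stands still between calls to the robot, and variables do not carry over. Pictures are saved under pics/ and viewed, and the job is handed in when it is done.

```bash
mkdir -p pics
cat > h.py <<'E'
import numpy as np, cv2
from workcell import bot
def pic(n,f):
    c=bot.camera(n); cv2.imwrite('pics/'+f,c['color']); return c
def ray(c,p,z=0.):
    E=np.array(c['extrinsics']); R=E[:3,:3]; t=E[:3,3]
    d=np.array([(p[0]-c['cx'])/c['fx'],-(p[1]-c['cy'])/c['fy'],-1.])
    o=-R.T@t; d=R.T@d; s=(z-o[2])/d[2]; return o+s*d
def proj(c,P):
    E=np.array(c['extrinsics']); q=E[:3,:3]@np.array(P)+E[:3,3]
    return np.array([c['cx']+c['fx']*q[0]/-q[2], c['cy']-c['fy']*q[1]/-q[2]])
E
python3 - <<'E'
from h import *
o=bot.get_obs(); print(o)
for n in ['scene','top','wrist']:
    c=pic(n,n+'0.png'); print(n,[k for k in c], c['fx'],np.linalg.inv(c['extrinsics'])[:3,3])
    for t in ['wedge','wedge_tip','short_foot','corner_top','cabinet','packing']:
        r=bot.spot_point(t,n); print(t,[(np.round(x['point']),round(x['conf'],2),np.round(ray(c,x['point'],.182 if t=='corner_top' else .006 if t=='short_foot' else 0),3)) for x in r[:3]])
E
```

```text
{'clock': 0.0, 'joint_pos': array([ 1.34602810e+00,  2.41401752e-01,  3.67307810e-03,  1.33517356e+00,
       -2.07406837e-05,  1.57081373e+00]), 'joint_vel': array([-0.00078467,  0.00103791,  0.00052796, -0.00152548, -0.00227401,
        0.0017309 ]), 'tau': array([-5.10702266e-04, -3.72324550e+01,  2.52404183e+01,  1.70813635e-02,
        3.30604928e-05, -2.25552952e-06]), 'eef_pos': array([0.11130222, 0.48679111, 0.23039903]), 'tool_rot': array([ 0.553393  ,  0.44018926, -0.4413445 , -0.55245329]), 'ft_force': array([ 0.30100497, -0.16416251,  0.74262416]), 'ft_torque': array([0.02352607, 0.02484539, 0.05268848]), 'grip_width': 0.08489622260452712}
scene ['color', 'fx', 'fy', 'cx', 'cy', 'extrinsics'] 540.0553507049316 [1.02468186 0.78613864 1.29647919]
wedge [(array([292., 386.]), 0.76, array([0.802, 0.237, 0.   ])), (array([379., 316.]), 0.73, array([0.497, 0.18 , 0.   ]))]
wedge_tip [(array([364., 295.]), 0.73, array([0.494, 0.097, 0.   ])), (array([264., 391.]), 0.68, array([0.869, 0.21 , 0.   ]))]
short_foot []
corner_top [(array([346., 243.]), 0.72, array([0.519, 0.034, 0.18
[... 267 characters left out ...]
21857179 [ 0.31477172 -0.07459183  1.30270199]
wedge [(array([214., 159.]), 0.93, array([0.793, 0.224, 0.   ])), (array([224., 258.]), 0.81, array([0.5  , 0.189, 0.   ]))]
wedge_tip [(array([252., 255.]), 0.68, array([0.505, 0.11 , 0.   ])), (array([223., 136.]), 0.62, array([0.866, 0.2  , 0.   ]))]
short_foot []
corner_top [(array([272., 243.]), 0.61, array([0.508, 0.035, 0.182]))]
cabinet []
packing [(array([241., 302.]), 0.64, array([0.374, 0.139, 0.   ]))]
wrist ['color', 'fx', 'fy', 'cx', 'cy', 'extrinsics'] 337.1593293384635 [0.02998279 0.5051654  0.373035  ]
wedge []
wedge_tip [(array([251., 370.]), 0.37, array([0.301, 0.345, 0.   ]))]
short_foot []
corner_top []
cabinet []
packing []
```

View pics/scene0.png

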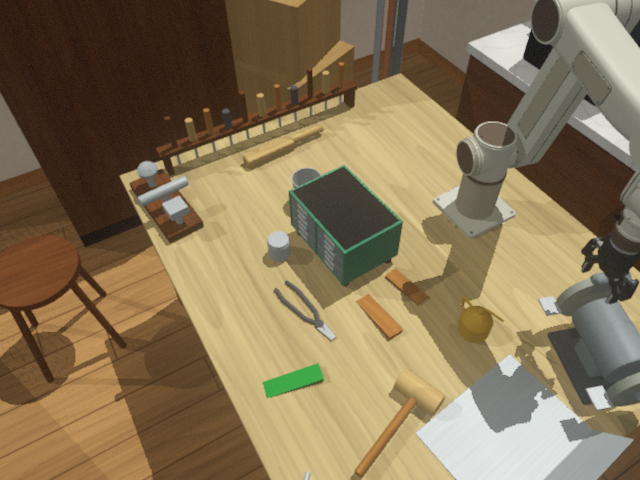

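View pics/top0.png

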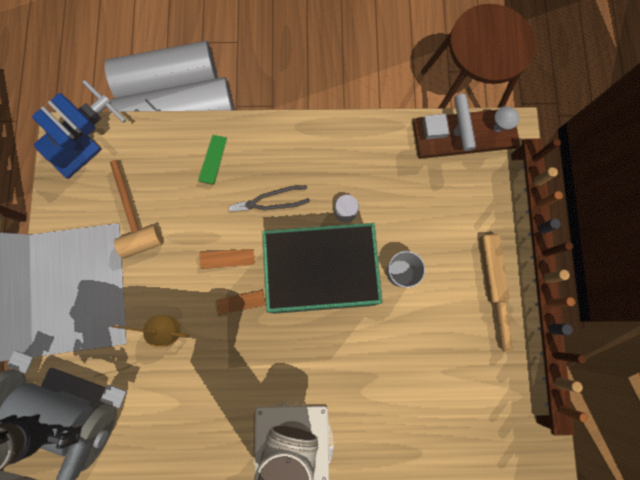

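View pics/wrist0.png

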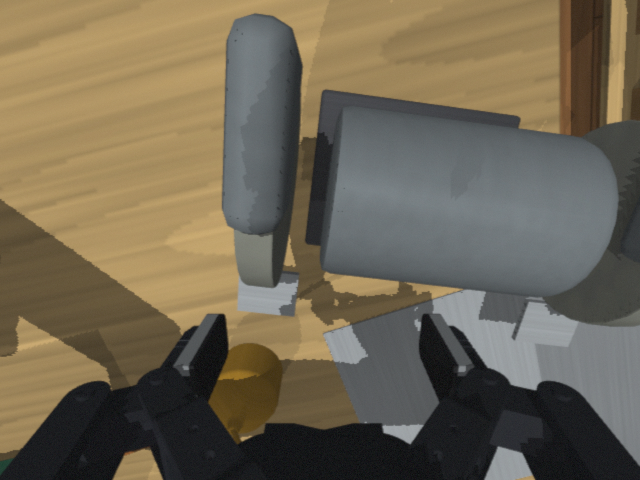

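The scene image shows the wooden wedge at about (379,316), the packing at (406,284) and a green decoy at (292,380). The cabinet's drawers face world +x. In the top image the wedge is at (226,259), in line with the cabinet corner at (265,230). Next I zoom in and fit the poses.

Run:
```python
from h import *
a=cv2.imread('pics/top0.png')[200:330,180:400]; cv2.imwrite('pics/topz.png',cv2.resize(a,None,fx=3.6,fy=3.6,interpolation=cv2.INTER_CUBIC))
a=cv2.imread('pics/scene0.png')[150:350,270:450]; cv2.imwrite('pics/scz.png',cv2.resize(a,None,fx=3,fy=3,interpolation=cv2.INTER_CUBIC))
for n in ['top','scene']:
    c=bot.camera(n)
    for t in ['wedge','packing','cabinet']:
        for r in bot.cut_out(t,n):
            m=r['region'].astype(np.uint8); b=cv2.minAreaRect(cv2.findNonZero(m)); bp=cv2.boxPoints(b)
            print(n,t,round(r['conf'],2),r['extent'],[np.round(ray(c,p,.009 if t!='cabinet' else .182)[:2],3).tolist() for p in bp], np.round(bp).tolist())
```

```text
top wedge 0.92 [196.0, 250.4, 256.2, 272.2] [[0.518, 0.259], [0.527, 0.106], [0.478, 0.102], [0.469, 0.254]] [[198.0, 251.0], [253.0, 247.0], [254.0, 265.0], [200.0, 268.0]]
top wedge 0.58 [196.9, 134.8, 225.5, 185.9] [[0.723, 0.271], [0.872, 0.24], [0.858, 0.188], [0.709, 0.219]] [[197.0, 181.0], [209.0, 133.0], [226.0, 137.0], [214.0, 186.0]]
top packing 0.72 [216.1, 290.5, 265.9, 310.2] [[0.384, 0.209], [0.408, 0.079], [0.365, 0.07], [0.342, 0.199]] [[215.0, 299.0], [262.0, 289.0], [265.0, 305.0], [218.0, 314.0]]
top packing 0.31 [141.9, 314.6, 190.0, 348.6] [[0.316, 0.419], [0.363, 0.329], [0.285, 0.284], [0.239, 0.373]] [[137.0, 325.0], [171.0, 307.0], [186.0, 336.0], [153.0, 354.0]]
top cabinet 0.68 [264.0, 221.9, 385.8, 318.4] [[0.543, 0.065], [0.56, -0.225], [0.352, -0.232], [0.337, 0.048]] [[260.0, 230.0], [377.0, 221.0], [383.0, 306.0], [266.0, 314.0]]
top cabinet 0.22 [228.8, 185.3, 307.6, 209.6] [[0.631, 0.148], [0.66, -0.049], [0.605, -0.057], [0.577, 0.139]] [[227.0, 196.0], [306.0, 183.0], [309.0, 204.0], [230.0, 217.0]]
scene wedge 0.84 [263.3, 366.6, 326.1, 398.1] [[0.861, 0.185], [0.711, 0.219], [0.725, 0.271], [0.872, 0.236]] [[261.0, 380.0], [319.0, 362.0], [325.0, 381.0], [267.0, 398.0]]
scene wedge 0.79 [356.2, 292.3, 404.3, 340.6] [[0.533, 0.11], [0.477, 0.095], [0.464, 0.254], [0.518, 0.266]] [[354.0, 302.0], [368.0, 290.0], [405.0, 330.0], [391.0, 342.0]]
scene packing 0.97 [389.6, 271.5, 427.5, 303.5] [[0.411, 0.081], [0.364, 0.063], [0.34, 0.198], [0.386, 0.214]] [[384.0, 277.0], [394.0, 266.0], [428.0, 295.0], [419.0, 306.0]]
scene cabinet 0.64 [287.0, 163.8, 406.1, 286.1] [[0.623, -0.19], [0.334, -0.304], [0.344, 0.116], [0.594, 0.181]] [[273.0, 205.0], [338.0, 147.0], [418.0, 238.0], [352.0, 295.0]]
```

View pics/topz.png

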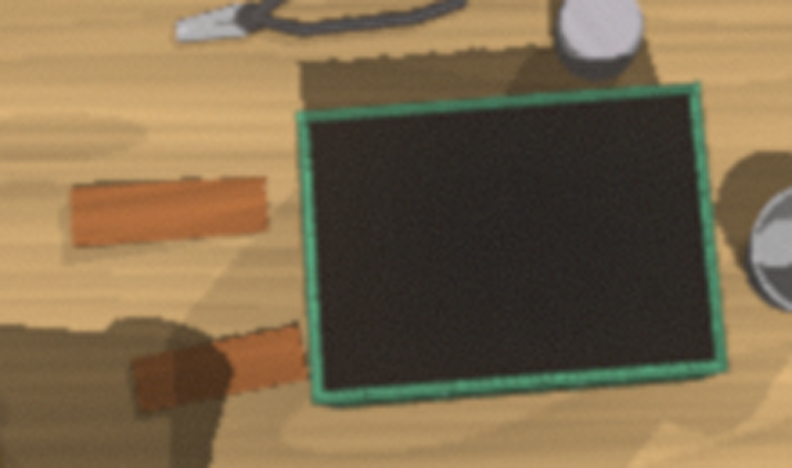

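View pics/scz.png

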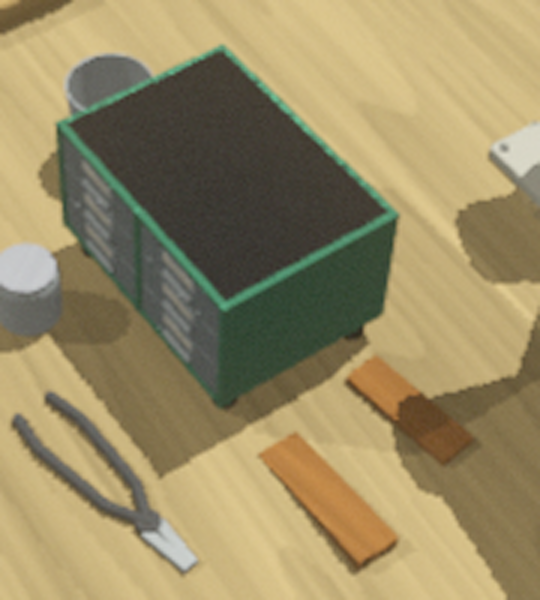

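```bash
cat > fit.py <<'E'
from h import *
from scipy.optimize import least_squares
T=bot.camera('top'); S=bot.camera('scene')
zt=lambda p:np.array(p)/3.6+[180,200]-.36
zs=lambda p:np.array(p)/3+[270,150]-.33
def fit(obs,x0):
    def f(x):
        c,s=np.cos(x[2]),np.sin(x[2]); r=[]
        for cam,P,p in obs:
            w=[x[0]+c*P[0]-s*P[1],x[1]+s*P[0]+c*P[1],P[2]]
            r+=list(proj(cam,w)-p)
        return np.array(r)
    R=least_squares(f,x0,loss='soft_l1'); return R.x,f(R.x)
cab=[(T,(.1,.14,.182),zt((298,114))),(T,(.1,-.14,.182),zt((697,85))),(T,(-.1,-.14,.182),zt((724,366))),(T,(-.1,.14,.182),zt((317,398))),
(S,(.1,.14,.182),zs((222,306))),(S,(.1,-.14,.182),zs((60,124))),(S,(-.1,-.14,.182),zs((222,47))),(S,(-.1,.14,.182),zs((397,215))),(S,(.1,.14,.032),zs((222,402)))]
wed=[(T,(-.075,-.0225,.018),zt((70,186))),(T,(.075,-.0225,.002),zt((266,178))),(T,(.075,.0225,.002),zt((269,231))),(T,(-.075,.0225,.018),zt((72,246))),
(S,(.075,.0225,.002),zs((296,434))),(S,(.075,-.0225,.002),zs((261,456))),(S,(-.075,.0225,.018),zs((397,541)))]
# own +y of wedge: x axis -y world => y axis = +x world
wed=[(c,(P[0],-P[1],P[2]),p) for c,P,p in wed]
for n,o,x0 in [('cab',cab,[.44,-.08,0.05]),('wedge',wed,[.5,.18,-1.57])]:
    x,r=fit(o,x0); print(n,x.round(4),r.round(1).reshape(-1,2).tolist())
    if n=='cab': C=x
    else: W=x
def l2w(X,p): c,s=np.cos(X[2]),np.sin(X[2]); return np.array([X[0]+c*p[0]-s*p[1],X[1]+s*p[0]+c*p[1]])
def w2l(X,p): c,s=np.cos(X[2]),np.sin(X[2]); d=np.array(p)-X[:2]; return np.array([c*d[0]+s*d[1],-s*d[0]+c*d[1]])
F=l2w(C,(.078,.118)); print('foot',F,'tip',l2w(W,(.075,0)),'foot in wedge',w2l(W,F),'blunt',l2w(W,(-.075,0)))
E
python3 fit.py
```

```text
cab [ 0.4501 -0.0859  0.0643] [[-0.6, -1.0], [1.2, -1.6], [2.1, 1.3], [-1.2, 1.9], [0.4, 1.8], [-2.0, -0.4], [0.2, -1.5], [1.3, -0.4], [-0.8, 2.4]]
wedge [ 0.4983  0.1792 -1.5145] [[-0.2, -0.0], [-0.2, -0.7], [-0.3, 0.3], [-0.4, -0.7], [0.3, -0.6], [-0.8, -0.5], [0.5, -0.9]]
foot [0.52036102 0.03688077] tip [0.50249516 0.10430198] foot in wedge [0.14331926 0.01404589] blunt [0.49405932 0.25406458]
```

Run:
```python
from h import *
from scipy.spatial.transform import Rotation as R
o=bot.get_obs(); M=R.from_quat(o['tool_rot']).as_matrix(); print(M.round(3))
c=bot.camera('wrist'); cp=np.linalg.inv(c['extrinsics'])
print('cam in tool',M.T@(cp[:3,3]-o['eef_pos']), 'optical axis in tool',M.T@(-cp[:3,2]))
# target: tool x along cabinet x, y down; yaw about vertical
for s in (1,-1):
    a=.0643; x=s*np.array([np.cos(a),np.sin(a),0]); y=np.array([0,0,-1.]); z=np.cross(x,y)
    G=np.stack([x,y,z],1); print(s,'turn(tool,deg)',np.degrees(R.from_matrix(M.T@G).as_rotvec()).round(1),'z',z,'cam dir',(G@(M.T@(cp[:3,3]-o['eef_pos']))).round(3))
```

```text
[[ 0.223 -0.    -0.975]
 [ 0.975 -0.     0.223]
 [-0.    -1.     0.   ]]
cam in tool [-0.00085626 -0.14170647  0.0833807 ] optical axis in tool [ 1.17036628e-04  9.46457142e-01 -3.22829466e-01]
1 turn(tool,deg) [-0.  73.4 -0. ] z [-0.0642557   0.99793347  0.        ] cam dir [-0.006  0.083  0.142]
-1 turn(tool,deg) [  -0.  -106.6    0. ] z [ 0.0642557  -0.99793347  0.        ] cam dir [ 0.006 -0.083  0.142]
```

```bash
python3 -m inch '0 9.175 0 0 0 0 1; 0 9.175 0 0 0 0 1; 0 9.175 0 0 0 0 1; 0 9.175 0 0 0 0 1; 0 9.175 0 0 0 0 1; 0 9.175 0 0 0 0 1; 0 9.175 0 0 0 0 1; 0 9.175 0 0 0 0 1; 0 0 0 0 0 0 1'; python3 -m inch '0 0 0 35 0 -35 1; 0 0 0 35 0 -35 1; 0 0 0 35 0 -35 1; 0 0 0 35 0 -35 1; 0 0 0 35 0 -35 1; 0 0 0 35 0 -35 1; 0 0 0 35 0 -35 1; 0 0 0 35 0 -35 1;0 0 0 35 0 -33 1; 0 0 0 0 0 0 1;0 0 0 0 0 0 1'
```

```text
clock: 2.72
eef_pos: [0.1114, 0.4874, 0.2313]
tool_rot: [-0.707, -0.024, 0.024, 0.707]
ft_force: [-0.1, -0.1, 0.7]
grip_width: 0.0
clock: 4.1
eef_pos: [0.4457, 0.1955, 0.2311]
tool_rot: [-0.707, -0.023, 0.024, 0.707]
ft_force: [-0.1, 0.0, 0.2]
grip_width: -0.0002
```

Run:
```python
from h import *
c=pic('wrist','w1.png')
for t in ['wedge','wedge_tip','short_foot','packing']:
    for r in bot.spot_point(t,'wrist'): print(t,r['conf'],np.round(r['point']),ray(c,r['point']).round(3))
print(bot.get_obs()['eef_pos'], proj(c,[.5204,.0369,.006]),proj(c,[.4983,.1792,0]))
```

```text
wedge 0.86 [632. 202.] [0.788 0.227 0.   ]
wedge 0.74 [367. 226.] [0.496 0.18  0.   ]
wedge_tip 0.96 [360. 287.] [0.496 0.104 0.   ]
short_foot 0.5 [372. 338.] [0.519 0.032 0.   ]
packing 0.6 [260. 250.] [0.374 0.143 0.   ]
[0.44538512 0.19635992 0.23147692] [374.49240107 337.64152794] [368.75276664 226.78862149]
```

View pics/w1.png

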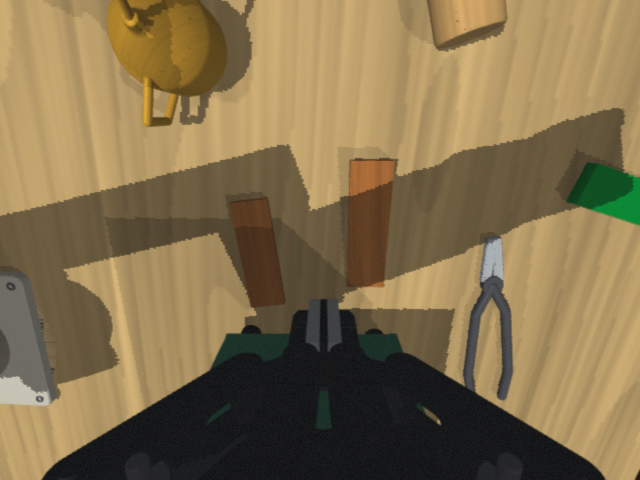

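Run:
```python
from h import *
c=bot.camera('wrist')
P=[ray(c,p,z)[:2] for p,z in [((347,286),.002),((384.5,287),.002),((350,159),.018),((395,159),.018)]]
print(np.round(P,4).tolist()); t=(P[0]+P[1])/2;b=(P[2]+P[3])/2; d=t-b; print(t,b,np.linalg.norm(d)); d/=np.linalg.norm(d); n=np.array([-d[1],d[0]])
F=np.array([.5195,.0355]); print('ang',np.arctan2(d[1],d[0]),'foot lat',n@(F-t),'along',d@(F-t))
for p in [(374,332),(252,329)]: print(ray(c,p,.01))
```

```text
[[0.4799, 0.105], [0.5254, 0.1067], [0.4684, 0.2548], [0.5143, 0.2579]]
[0.50262458 0.10585739] [0.4913825  0.25634566] 0.150907603202315
ang -1.496230757675383 foot lat 0.011587145811047323 along 0.07141904132218643
[0.5181859  0.04828633 0.01      ]
[0.36669493 0.04243951 0.01      ]
```

```bash
python3 -m inch '0 0 0 0 50 0 1; 0 0 0 0 50 0 1; 0 0 0 0 50 0 1; 0 0 0 0 50 0 1; 0 0 0 0 23 0 1; 0 0 0 0 0 0 1; 0 0 0 0 0 0 1'; python3 -m inch '0 0 0 4 0 0 1; 0 0 0 4 0 0 1; 0 0 0 4 0 0 1; 0 0 0 4 0 0 1; 0 0 0 0 0 0 1;0 0 0 0 0 0 1'
python3 - <<'E'
from h import *
pic('wrist','w2.png')
E
```

```text
clock: 5.28
eef_pos: [0.4469, 0.1962, 0.0094]
tool_rot: [-0.706, -0.024, 0.023, 0.707]
ft_force: [0.1, -0.2, -0.5]
grip_width: 0.0001
clock: 6.02
eef_pos: [0.4619, 0.1965, 0.0082]
tool_rot: [0.707, 0.023, -0.023, -0.707]
ft_force: [-0.6, 0.3, 0.3]
grip_width: 0.0003
```

View pics/w2.png

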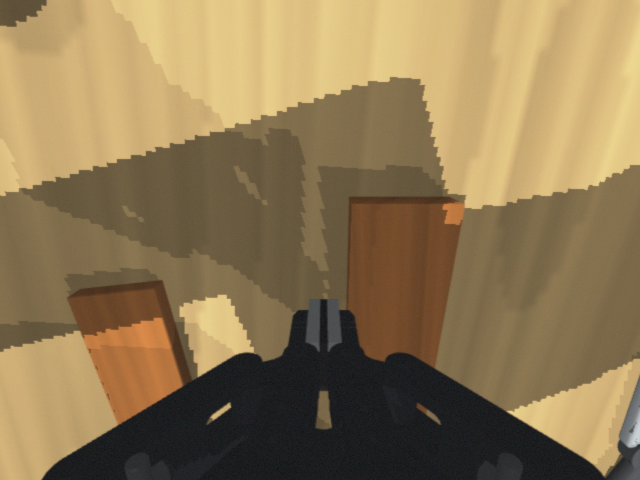

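The image shows the shut tips' right edge at column 342 and the wedge's side at about 347, so they are almost touching. I push 14 mm further.

```bash
python3 -m inch '0 0 0 3 0 0 1; 0 0 0 3 0 0 1; 0 0 0 3 0 0 1; 0 0 0 3 0 0 1; 0 0 0 2 0 0 1;0 0 0 0 0 0 1'; python3 -m inch '0 0 0 -5 0 0 1; 0 0 0 -10 0 0 1; 0 0 0 0 -50 0 1; 0 0 0 0 -50 0 1;0 0 0 0 -50 20 1;0 0 0 0 -50 50 0.7;0 0 0 50 0 50 0.7;0 0 0 0 0 0 .7;0 0 0 0 0 0 .7'
python3 - <<'E'
from h import *
c=pic('wrist','w3.png')
for t in ['wedge','wedge_tip','short_foot','packing']:
    for r in bot.spot_point(t,'wrist'): print(t,r['conf'],np.round(r['point']),ray(c,r['point']).round(3))
E
```

```text
clock: 6.82
eef_pos: [0.4763, 0.1975, 0.0083]
tool_rot: [-0.707, -0.023, 0.023, 0.707]
ft_force: [-0.1, -0.5, -0.6]
grip_width: 0.0001
clock: 7.95
eef_pos: [0.4968, 0.307, 0.2012]
tool_rot: [0.707, 0.022, -0.024, -0.706]
ft_force: [-0.2, -0.2, 0.0]
grip_width: 0.0255
wedge 0.84 [327. 318.] [0.508 0.186 0.   ]
wedge 0.71 [576. 299.] [0.788 0.229 0.   ]
wedge_tip 0.71 [639. 318.] [0.867 0.21  0.   ]
wedge_tip 0.57 [323. 376.] [0.509 0.105 0.   ]
short_foot 0.52 [326. 422.] [0.518 0.032 0.   ]
packing 0.73 [215. 344.] [0.377 0.142 0.   ]
```

View pics/w3.png

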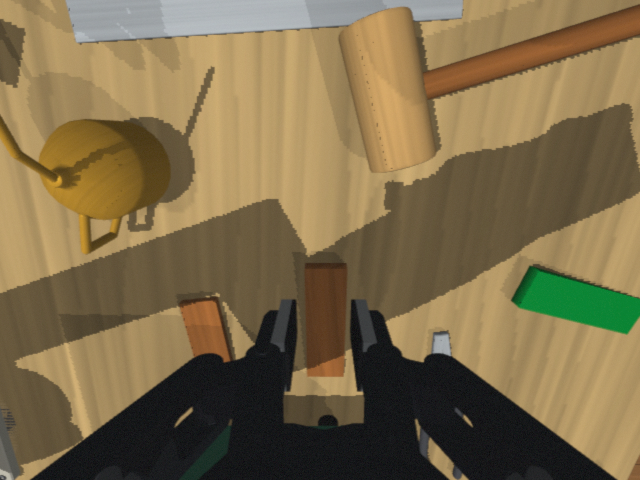

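```bash
cat > wl.py <<'E'
from h import *
def lat(c,P4,F):
    P=[ray(c,p,z)[:2] for p,z in zip(P4,(.002,.002,.018,.018))]
    t=(P[0]+P[1])/2;b=(P[2]+P[3])/2; d=t-b; L=np.linalg.norm(d); d/=L; n=np.array([-d[1],d[0]])
    print('tip',t.round(4),'blunt',b.round(4),'L',L,'ang',np.arctan2(d[1],d[0]),'foot lat',n@(F-t),'tip past foot',-d@(F-t))
E
python3 - <<'E'
from wl import *
c=bot.camera('wrist')
print(ray(c,(327,420),.012)[:2])
lat(c,[(307,375.5),(344,375.5),(306,264),(347,264)],np.array([.5195,.0355]))
print(bot.get_obs()['grip_width'])
E
```

```text
[0.51865062 0.04595441]
tip [0.5129 0.1057] blunt [0.5037 0.2596] L 0.1542318936898055 ang -1.5111076106415917 foot lat 0.00241810434979293 tip past foot -0.07044368691923426
0.025674934909386257
```

```bash
python3 -m inch '0 0 0 5 50 0 .7; 0 0 0 0 50 0 .7; 0 0 0 0 50 0 .7; 0 0 0 0 40 0 .7; 0 0 0 0 7 0 .7; 0 0 0 0 0 0 .7'; python3 -m inch '0 0 0 0 0 -10 .7; 0 0 0 0 0 -10 .7; 0 0 0 0 0 -6 .7; 0 0 0 0 0 -6 .7;0 0 0 0 0 -6 .7;0 0 0 0 0 -6 .7;0 0 0 0 0 -6 .7;0 0 0 0 0 0 .7'
python3 - <<'E'
from h import *
c=pic('wrist','w4.png')
E
```

```text
clock: 9.0
eef_pos: [0.5036, 0.3079, 0.0064]
tool_rot: [-0.707, -0.023, 0.023, 0.707]
ft_force: [0.3, 0.6, 0.6]
grip_width: 0.026
clock: 10.0
eef_pos: [0.5063, 0.2574, 0.0054]
tool_rot: [0.707, 0.023, -0.023, -0.707]
ft_force: [-0.2, 0.5, 0.4]
grip_width: 0.0258
```

View pics/w4.png

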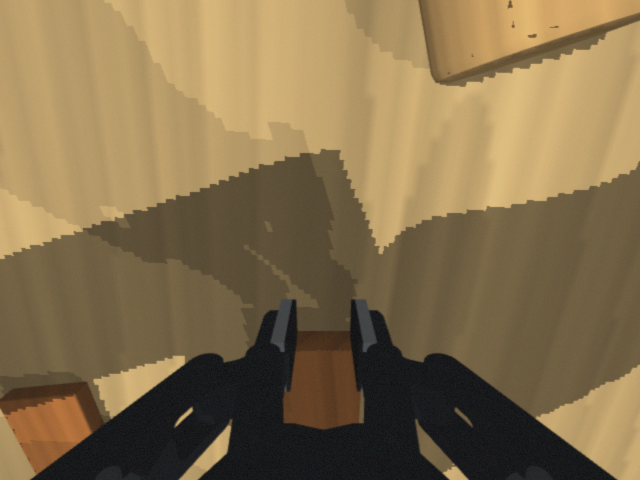

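Run:
```python
from h import *
for n in ('top','scene'):
    c=pic(n,n+'1.png'); a=c['color'][190:330,150:320] if n=='top' else c['color'][230:370,310:480]
    cv2.imwrite('pics/%s1z.png'%n,cv2.resize(a,None,fx=4,fy=4,interpolation=cv2.INTER_CUBIC))
    for r in bot.spot_point('wedge_tip',n)+bot.spot_point('wedge',n): print(n,r['conf'],r['point'],ray(c,r['point']).round(3))
```

```text
top 0.88 [222.6, 137.7] [0.861 0.201 0.   ]
top 0.84 [255.6, 250.3] [0.52  0.099 0.   ]
top 0.81 [214.2, 159.8] [0.792 0.224 0.   ]
top 0.63 [228.7, 256.0] [0.505 0.175 0.   ]
scene 0.91 [357.8, 297.6] [0.513 0.097 0.   ]
scene 0.64 [262.9, 389.4] [0.869 0.206 0.   ]
scene 0.91 [292.9, 385.3] [0.798 0.235 0.   ]
scene 0.66 [370.7, 316.3] [0.516 0.167 0.   ]
scene 0.18 [348.1, 243.3] [ 0.43  -0.086  0.   ]
```

View pics/top1z.png

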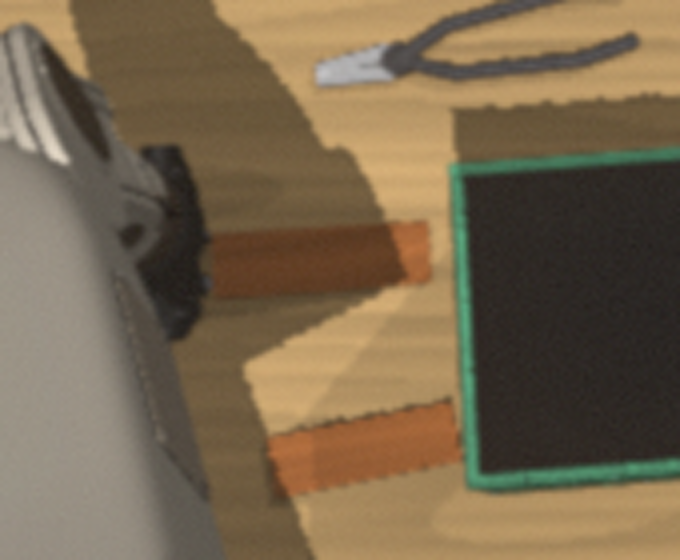

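View pics/scene1z.png

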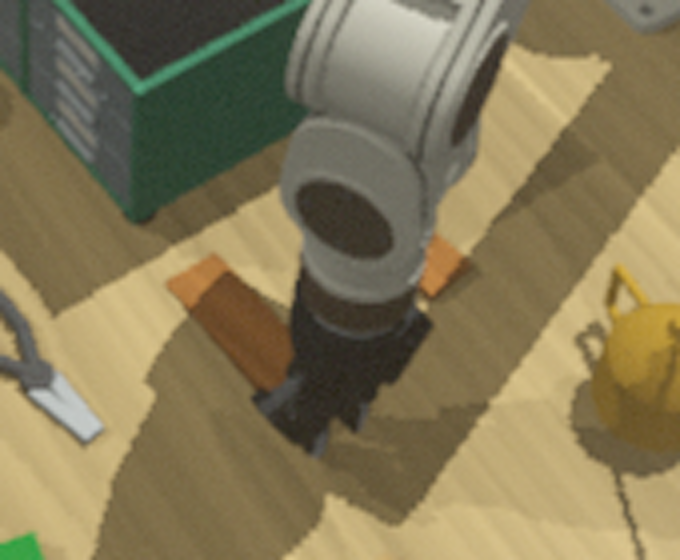

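Contact is established: the tip has moved to about (0.515, 0.098). I carry on pushing while it slides freely.

```bash
python3 -m inch '0 0 0 0 0 -5 .7; 0 0 0 0 0 -5 .7; 0 0 0 0 0 -5 .7; 0 0 0 0 0 -5 .7;0 0 0 0 0 -5 .7;0 0 0 0 0 -5 .7;0 0 0 0 0 -5 .7;0 0 0 0 0 0 .7'
python3 - <<'E'
from h import *
for n in ('top','scene'):
    c=pic(n,n+'2.png'); a=c['color'][190:330,150:320] if n=='top' else c['color'][230:370,310:480]
    cv2.imwrite('pics/%s2z.png'%n,cv2.resize(a,None,fx=4,fy=4,interpolation=cv2.INTER_CUBIC))
    for r in bot.spot_point('wedge_tip',n)+bot.spot_point('wedge',n): print(n,r['conf'],r['point'],ray(c,r['point']).round(3))
E
```

```text
clock: 11.35
eef_pos: [0.5086, 0.2226, 0.0055]
tool_rot: [0.707, 0.023, -0.023, -0.707]
ft_force: [0.1, 0.3, -0.8]
grip_width: 0.0256
top 0.74 [271.0, 251.1] [0.517 0.056 0.   ]
top 0.58 [220.0, 134.5] [0.871 0.209 0.   ]
top 0.18 [141.0, 245.7] [0.538 0.424 0.   ]
top 0.9 [210.8, 159.9] [0.791 0.234 0.   ]
top 0.74 [238.7, 252.5] [0.514 0.147 0.   ]
scene 0.94 [261.1, 390.9] [0.875 0.208 0.   ]
scene 0.57 [289.8, 385.1] [0.805 0.231 0.   ]
scene 0.56 [365.3, 303.3] [0.505 0.124 0.   ]
```

View pics/top2z.png

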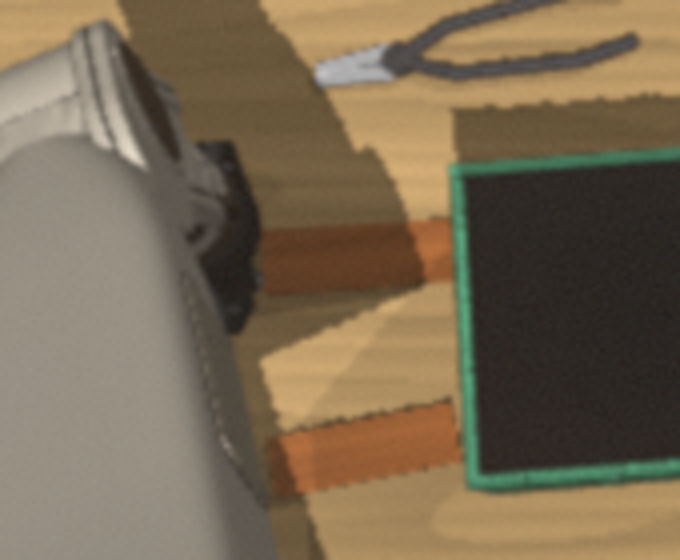

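View pics/scene2z.png

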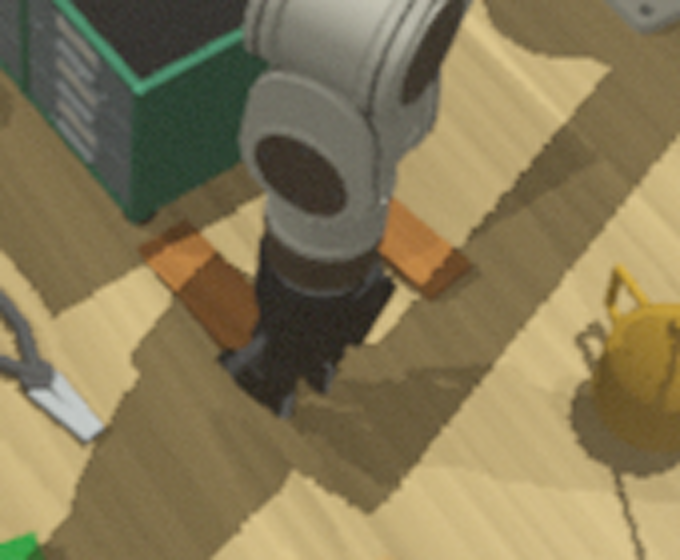

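```bash
python3 -m inch '0 0 0 0 0 -4 .7; 0 0 0 0 0 -4 .7; 0 0 0 0 0 -4 .7; 0 0 0 0 0 -4 .7;0 0 0 0 0 -4 .7;0 0 0 0 0 -4 .7;0 0 0 0 0 -4 .7;0 0 0 0 0 -4 .7;0 0 0 0 0 0 .7';python3 -m inch '0 0 0 0 0 -2 .7; 0 0 0 0 0 -2 .7'; python3 -m inch '0 0 0 0 0 -2 .7; 0 0 0 0 0 -2 .7'; python3 -m inch '0 0 0 0 0 -2 .7'
```

```text
clock: 12.78
eef_pos: [0.5107, 0.1907, 0.0055]
tool_rot: [0.707, 0.023, -0.023, -0.707]
ft_force: [0.2, -0.2, 1.0]
grip_width: 0.0258
clock: 13.02
eef_pos: [0.511, 0.1871, 0.0055]
tool_rot: [-0.707, -0.023, 0.023, 0.707]
ft_force: [-0.6, 0.2, -0.4]
grip_width: 0.0261
clock: 13.28
eef_pos: [0.5113, 0.183, 0.0055]
tool_rot: [-0.707, -0.023, 0.023, 0.707]
ft_force: [0.0, 0.1, -0.8]
grip_width: 0.0254
clock: 13.4
eef_pos: [0.5113, 0.181, 0.0055]
tool_rot: [0.707, 0.023, -0.023, -0.707]
ft_force: [0.2, 0.9, -0.3]
grip_width: 0.0258
```

```bash
for i in 1; do python3 -m inch '0 0 0 0 0 -2 .7; 0 0 0 0 0 0 .7'; done; python3 -m inch '0 0 0 0 0 -2 .7; 0 0 0 0 0 0 .7'
python3 - <<'E'
from h import *
c=pic('wrist','w5.png')
for n in ('top','scene'):
    c=pic(n,n+'3.png'); a=c['color'][190:330,150:320] if n=='top' else c['color'][230:370,310:480]
    cv2.imwrite('pics/%s3z.png'%n,cv2.resize(a,None,fx=4,fy=4,interpolation=cv2.INTER_CUBIC))
E
```

```text
clock: 13.65
eef_pos: [0.5115, 0.1789, 0.0055]
tool_rot: [0.707, 0.023, -0.023, -0.707]
ft_force: [0.1, -0.2, 0.3]
grip_width: 0.0256
clock: 13.9
eef_pos: [0.5116, 0.177, 0.0055]
tool_rot: [0.707, 0.023, -0.023, -0.707]
ft_force: [0.1, -0.4, 0.0]
grip_width: 0.0253
```

View pics/top3z.png

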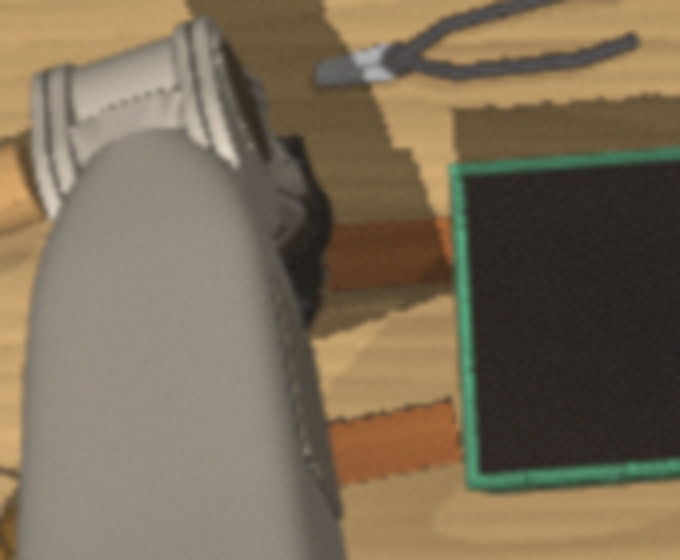

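View pics/scene3z.png

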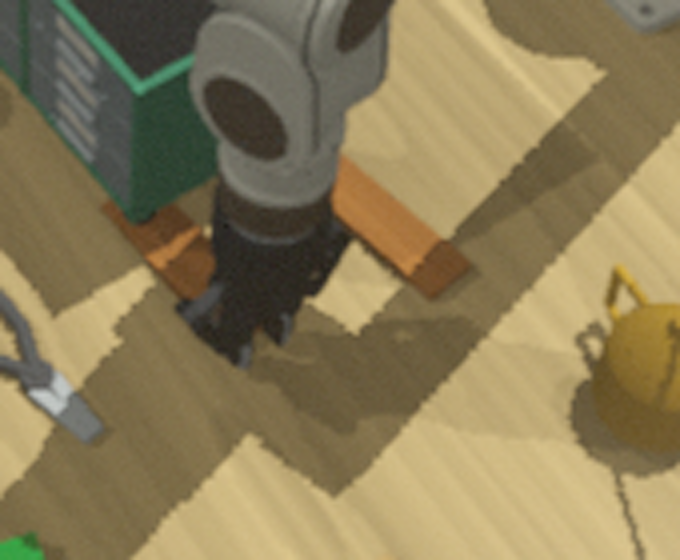

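The wedge lies under the foot, with the foot at (143,215) in the scene crop between the wedge's edges. It is still loose, so I continue in small steps and watch the force.

```bash
python3 -m inch '0 0 0 0 0 -2 .7; 0 0 0 0 0 0 .7'; python3 -m inch '0 0 0 0 0 -2 .7; 0 0 0 0 0 0 .7';  python3 -m inch '0 0 0 0 0 -2 .7; 0 0 0 0 0 0 .7'
```

```text
clock: 14.3
eef_pos: [0.5118, 0.175, 0.0055]
tool_rot: [0.707, 0.023, -0.023, -0.707]
ft_force: [-1.2, 0.5, 0.7]
grip_width: 0.0254
clock: 14.55
eef_pos: [0.5119, 0.1729, 0.0055]
tool_rot: [0.707, 0.023, -0.023, -0.707]
ft_force: [-0.6, -0.3, 0.4]
grip_width: 0.0257
clock: 14.8
eef_pos: [0.512, 0.171, 0.0055]
tool_rot: [0.707, 0.023, -0.023, -0.707]
ft_force: [0.2, -0.8, -0.6]
grip_width: 0.0256
```

```bash
python3 -m inch '0 0 0 0 0 -2 .7; 0 0 0 0 0 0 .7'; python3 -m inch '0 0 0 0 0 -2 .7; 0 0 0 0 0 0 .7';  python3 -m inch '0 0 0 0 0 -2 .7; 0 0 0 0 0 0 .7'
```

```text
clock: 15.05
eef_pos: [0.5122, 0.169, 0.0055]
tool_rot: [0.707, 0.023, -0.023, -0.707]
ft_force: [0.1, -0.2, -0.2]
grip_width: 0.0257
clock: 15.3
eef_pos: [0.5123, 0.1669, 0.0055]
tool_rot: [0.707, 0.023, -0.023, -0.707]
ft_force: [0.2, 0.3, -0.1]
grip_width: 0.0255
clock: 15.55
eef_pos: [0.5124, 0.1649, 0.0055]
tool_rot: [0.707, 0.023, -0.023, -0.707]
ft_force: [0.3, 0.2, 0.7]
grip_width: 0.0257
```

```bash
python3 -m inch '0 0 0 0 0 -1.5 .7; 0 0 0 0 0 0 .7'; python3 -m inch '0 0 0 0 0 -1.5 .7; 0 0 0 0 0 0 .7';  python3 -m inch '0 0 0 0 0 -1.5 .7; 0 0 0 0 0 0 .7'
```

```text
clock: 15.8
eef_pos: [0.5125, 0.1635, 0.0055]
tool_rot: [0.707, 0.023, -0.023, -0.707]
ft_force: [-0.2, -0.8, -1.2]
grip_width: 0.0255
clock: 16.05
eef_pos: [0.5126, 0.1623, 0.0055]
tool_rot: [-0.707, -0.023, 0.023, 0.707]
ft_force: [-0.3, 1.2, -0.4]
grip_width: 0.0257
clock: 16.3
eef_pos: [0.5127, 0.1614, 0.0055]
tool_rot: [-0.706, -0.023, 0.023, 0.707]
ft_force: [-0.3, 4.5, -0.4]
grip_width: 0.0256
```

```bash
python3 - <<'E'
from h import *
c=pic('scene','scene4.png'); a=c['color'][230:370,310:480]
cv2.imwrite('pics/scene4z.png',cv2.resize(a,None,fx=4,fy=4,interpolation=cv2.INTER_CUBIC))
E
```

```text
(no output)
```

View pics/scene4z.png

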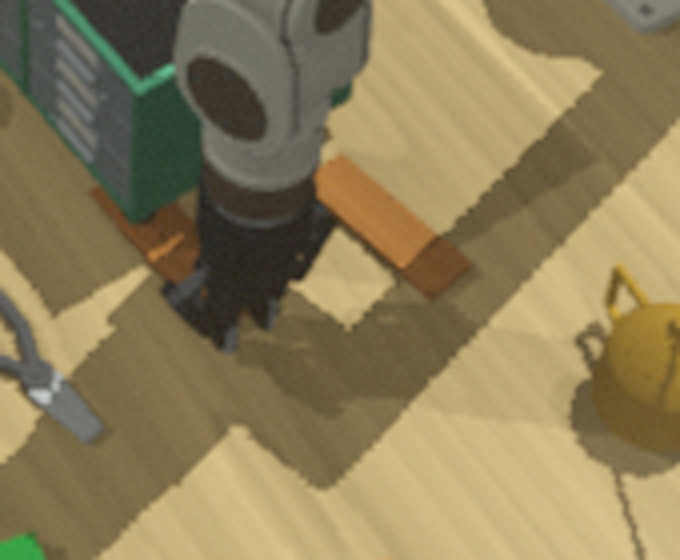

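The wedge has engaged: the force has risen to 4.5 N. I build it up to about 9–10 N in small steps.

```bash
python3 -m inch '0 0 0 0 0 -.8 .7; 0 0 0 0 0 0 .7'; python3 -m inch '0 0 0 0 0 -.6 .7; 0 0 0 0 0 0 .7'
```

```text
clock: 16.6
eef_pos: [0.5128, 0.161, 0.0056]
tool_rot: [-0.706, -0.023, 0.023, 0.708]
ft_force: [-0.7, 5.8, -1.0]
grip_width: 0.0254
clock: 16.85
eef_pos: [0.5128, 0.1608, 0.0056]
tool_rot: [-0.706, -0.023, 0.023, 0.708]
ft_force: [-1.5, 7.3, -1.4]
grip_width: 0.0258
```

```bash
python3 -m inch '0 0 0 0 0 -.6 .7; 0 0 0 0 0 0 .7'; python3 -m inch '0 0 0 0 0 -.5 .7; 0 0 0 0 0 0 .7;0 0 0 0 0 0 .7'
```

```text
clock: 17.1
eef_pos: [0.5128, 0.1606, 0.0056]
tool_rot: [-0.705, -0.023, 0.023, 0.708]
ft_force: [-1.2, 7.8, -1.4]
grip_width: 0.0257
clock: 17.48
eef_pos: [0.5128, 0.1604, 0.0056]
tool_rot: [-0.705, -0.024, 0.023, 0.708]
ft_force: [-0.9, 9.5, -1.0]
grip_width: 0.0262
```

```bash
python3 -m inch '0 0 0 0 0 6 .7; 0 0 0 0 0 12 .7; 0 0 0 0 0 12 .7; 0 0 0 0 -50 0 .7; 0 0 0 0 -50 0 .7; 0 0 0 0 -50 0 .7; 0 0 0 0 -50 0 1;0 0 0 0 -40 0 1;0 0 0 0 0 0 1;0 0 0 0 0 0 1'
python3 - <<'E'
from h import *
c=pic('wrist','w6.png'); print(bot.get_obs()['eef_pos'])
c=pic('scene','scene5.png'); a=c['color'][230:370,310:480]
cv2.imwrite('pics/scene5z.png',cv2.resize(a,None,fx=4,fy=4,interpolation=cv2.INTER_CUBIC))
E
```

```text
clock: 18.73
eef_pos: [0.5106, 0.1883, 0.2449]
tool_rot: [0.707, 0.023, -0.023, -0.707]
ft_force: [0.3, -0.6, -0.7]
grip_width: 0.0004
[0.51012471 0.18805706 0.24416012]
```

View pics/scene5z.png

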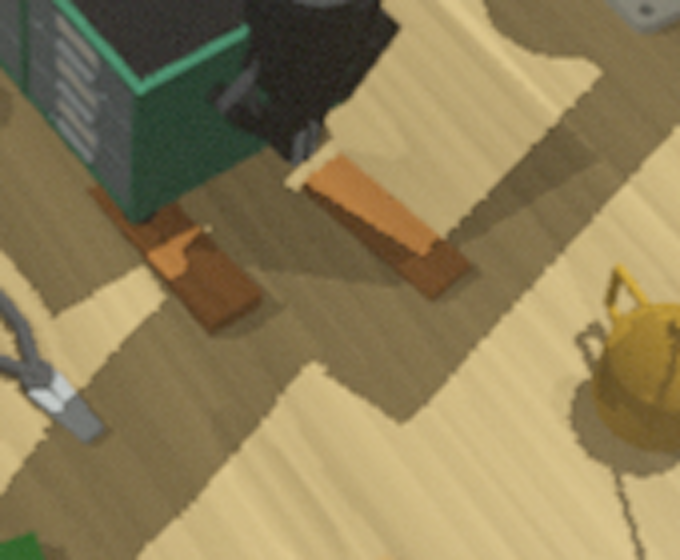

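View pics/w6.png

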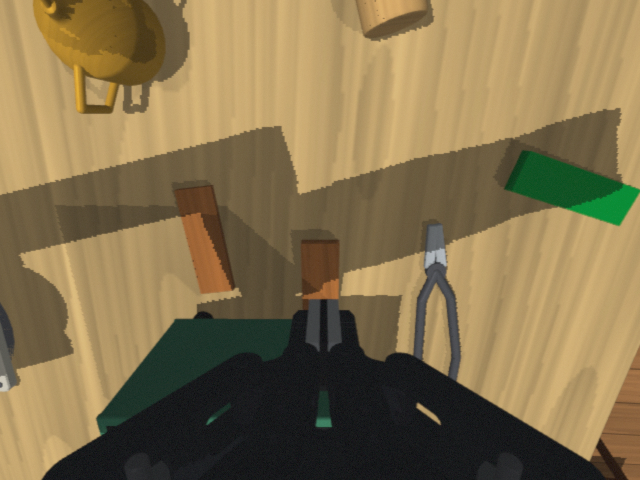

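The released wedge sits under the foot at about (145,212) in the scene crop, flat and in line. Next I press on the corner.

```bash
python3 -m inch '0 0 0 0 0 -40 1; 0 0 0 0 0 -40 1; 0 0 0 0 0 -40 1; 0 0 0 0 0 -32 1; 0 0 0 0 30 0 1; 0 0 0 0 18 0 1; 0 0 0 0 0 0 1; 0 0 0 0 0 0 1'
python3 - <<'E'
from h import *
c=pic('scene','scene6.png'); a=c['color'][130:310,270:480]
cv2.imwrite('pics/scene6z.png',cv2.resize(a,None,fx=3.5,fy=3.3,interpolation=cv2.INTER_CUBIC))
E
```

```text
clock: 19.82
eef_pos: [0.5208, 0.0365, 0.1974]
tool_rot: [0.707, 0.023, -0.023, -0.707]
ft_force: [-0.2, 0.6, 0.2]
grip_width: -0.0
```

View pics/scene6z.png

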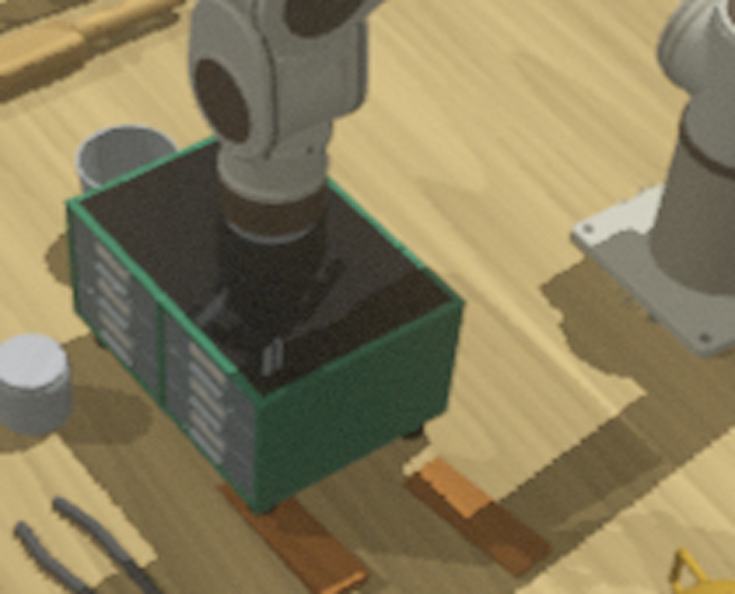

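The fingertips at about (270,358) in the crop are over the corner at (258,395). I lower them slowly.

```bash
python3 -m inch '0 0 0 0 4 0 1; 0 0 0 0 4 0 1; 0 0 0 0 3 0 1; 0 0 0 0 2 0 1; 0 0 0 0 0 0 1'; python3 -m inch '0 0 0 0 1.5 0 1; 0 0 0 0 0 0 1';python3 -m inch '0 0 0 0 1.5 0 1; 0 0 0 0 0 0 1'
```

```text
clock: 20.5
eef_pos: [0.5206, 0.0364, 0.1843]
tool_rot: [0.707, 0.023, -0.023, -0.707]
ft_force: [-0.6, -0.3, 0.4]
grip_width: 0.0
clock: 20.75
eef_pos: [0.5207, 0.0364, 0.1829]
tool_rot: [-0.707, -0.023, 0.023, 0.707]
ft_force: [0.1, -0.1, 0.7]
grip_width: -0.0004
clock: 21.0
eef_pos: [0.521, 0.0364, 0.1821]
tool_rot: [-0.707, -0.023, 0.023, 0.707]
ft_force: [-1.0, -0.3, 4.0]
grip_width: 0.0
```

```bash
python3 -m inch '0 0 0 0 1.5 0 1; 0 0 0 0 0 0 1'; python3 -m inch '0 0 0 0 .8 0 1; 0 0 0 0 0 0 1'
```

```text
clock: 21.25
eef_pos: [0.521, 0.0365, 0.1819]
tool_rot: [-0.707, -0.024, 0.022, 0.707]
ft_force: [-3.3, -0.2, 11.7]
grip_width: 0.0003
clock: 21.5
eef_pos: [0.5211, 0.0365, 0.1819]
tool_rot: [-0.707, -0.024, 0.022, 0.707]
ft_force: [-5.8, 0.1, 15.2]
grip_width: -0.0005
```

```bash
python3 -m inch '0 0 0 0 -.8 0 1; 0 0 0 0 0 0 1; 0 0 0 0 0 0 1;0 0 0 0 0 0 1'; python3 -m inch '0 0 0 0 -4 0 1; 0 0 0 0 -30 0 1; 0 0 0 0 -50 0 1; 0 0 0 0 0 40 1;0 0 0 0 0 50 1; 0 0 0 0 0 60 1; 0 0 0 0 0 60 1; 0 0 0 0 0 0 1; 0 0 0 0 0 0 1'
python3 - <<'E'
from h import *
for n in ('top','scene'):
    c=pic(n,n+'7.png'); a=c['color'][190:330,150:320] if n=='top' else c['color'][150:330,270:450]
    cv2.imwrite('pics/%s7z.png'%n,cv2.resize(a,None,fx=3.3,fy=3.3,interpolation=cv2.INTER_CUBIC))
pic('wrist','w7.png')
E
```

```text
clock: 22.0
eef_pos: [0.521, 0.0365, 0.1819]
tool_rot: [-0.707, -0.024, 0.022, 0.707]
ft_force: [-3.9, -0.2, 10.4]
grip_width: 0.0001
clock: 23.12
eef_pos: [0.5069, 0.246, 0.2634]
tool_rot: [0.707, 0.023, -0.024, -0.706]
ft_force: [-0.0, 0.1, -0.0]
grip_width: 0.0004
```

View pics/scene7z.png

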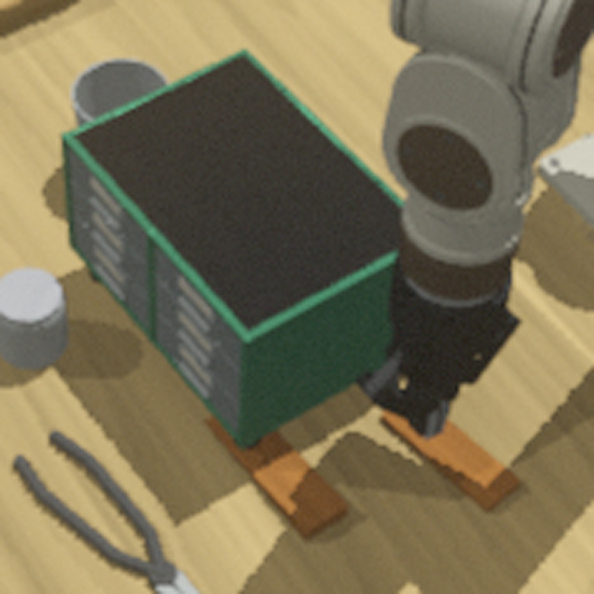

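View pics/top7z.png

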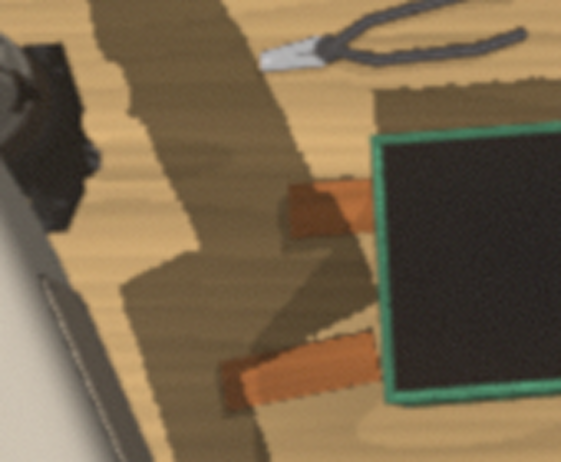

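View pics/w7.png

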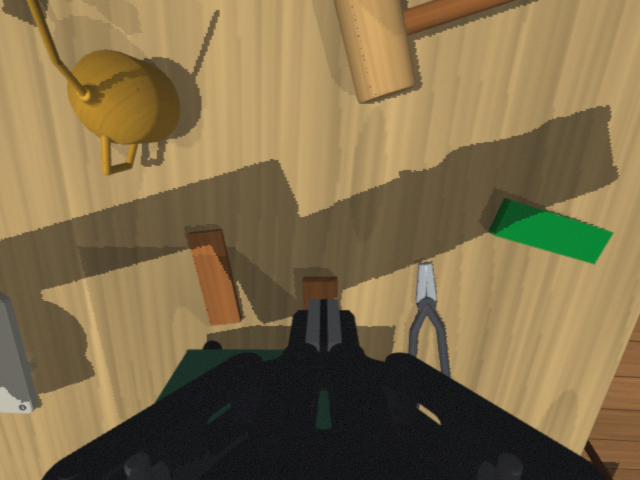

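Everything is in place. The blunt end's corner is at scene pixel (375,303) both before and after the press, so the wedge did not creep. The gripper is clear, so I hand in.

```bash
python3 -c "
from workcell import bot
print(bot.job_done(), bot.get_obs()['clock'])"
```

```text
the job is handed in; nothing more can be done
the job is handed in; nothing more can be done
```

The wedge is seated under the short foot and the corner no longer dips when pressed. I handed the job in about 23 s into the 70 s allowed; no verdict is reported.

**What I did:**
- **Lining up:** I nudged the wedge about 12 mm sideways with the shut fingertips. The foot was then about 2 mm off its middle line.
- **Pushing in:** I pushed the blunt end with two fingertips and no grip. The wedge slid freely, then met resistance and seated at about 9.5 N.
- **Pressing:** I pressed on the top above the foot at 10 to 15 N for about 0.6 s, then took the hand clear.

**Last checks:**
- **Corner height:** it stayed at 181.9 mm as the press rose from about 12 to 15 N.
- **Wedge position:** its thin end is about 33 mm past the foot's centre. That figure comes from the fingertip position, not a direct sighting. The wedge did not creep during the press.
- **Cabinet and bystanders:** I saw no shift in the pictures, but I did not measure them again at the end.

**Off target:**
- **Press force:** it briefly went over the 10 N target, to 15 N, with up to 6 N sideways.
- **Cabinet fit:** my first camera fit of the cabinet was off by up to about 2 pixels. The wrist camera later agreed with its foot position to about 5 mm.

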